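# Unhook the crumb tray from the cheese board

## Robot

A 7-joint arm with a two-finger parallel gripper is mounted at the origin on a cart in front of the work surface, level with it; the furniture and walls round the work are solid. World frame = base frame: x ahead of the robot, y to its left, z up, the work surface at z = 0. Lengths are in m, angles in rad, forces in N, time in s.
With the tool pointing down it reaches from about 0.425 to 0.8 m from the base axis. Payload 8.3 kg.
Tool frame: the origin (TCP) lies midway between the tips of the shut fingers; the grasp point (between the pads) lies r.grip_depth behind it (r.grip_depth is the distance from the TCP to the grasp point, in m); z points along the fingers, y is the line along which they close (so a half turn about z gives the same grasp; the last joint's range is limited). The gripper opens to 85 mm and grips with 20 to 120 N. Pads are 22 mm wide; open, the fingers measure 114 mm over their backs; the gripper's body (76 mm by 85 mm) begins 54 mm behind the grasp point. The pads swing forward as they close: fully open they stand 13 mm farther back than shut.
Start: joints at [-1.371, 0.383, 0.016, 1.37, -0.006, 1.388, -0.046], TCP at [0.162, 0.604, 0.209] pointing down, gripper open.
Joint ranges: [-2.95, 2.95], [-0.25, 2.06], [-1.52, 1.56], [0.18, 2.33], [-1.44, 4.58], [0.02, 2.06], [-3.01, 3.01]. Speed limits (rad/s): [2.39, 2.39, 3.01, 3.01, 3.14, 3.14, 3.14].

## Interface

Orientations are given as a unit quaternion [x, y, z, w].
In Python, from station import r gives the robot as it stands.
- The arm moves only by the shell command python3 -m inch 'ROWS' [FORCE]. ROWS is text: rows parted by semicolons, each of 7 numbers parted by spaces: the shift along the world's x, y, z normalised to -1 to 1, where 1 is 0.025 m, then the turn, a rotation vector about the world's x, y, z normalised to -1 to 1, where 1 is 6 degrees, then the gripper's target within -1 to 1 (fully open at 1, half-way at 0, shut at -1). In form: x y z wx wy wz hand; .... A call has 1 to 12 rows; each row shifts and turns the commanded pose from where the row before left it; what a row does not reach is not made up. A row lasts 1/10 s, in which the tool goes at most 50 mm and 8.59 degrees, less where a joint would pass 70% of its speed; a pose out of reach is approached as far as the arm can. A call with a number of a shift or a turn outside -1 to 1 is refused whole. A call with a gripper value outside its range is refused whole. The fingers move at their own pace and stop on an object; FORCE is the grip in N (left out, the last holds). Time passes only in rows, so rows that do not move let the fingers close. It gives the time, the measured TCP pose, the force, the opening and the grip force at its end, in the units of the state.
- r.state(): the state, without advancing time (a new reading comes with each control period).
- r.capture(name): name is "scene" or "top" or "wrist"; returns the picture (420x560x3 uint8, red, green, blue); there is no depth.
- r.calibration(name): a dict with "fx", "fy", "cx", "cy" (pixels), "cam_to_world" (4x4, takes a point from camera to world coordinates). Camera axes: x right, y down, z forward; pixel columns grow to the right and rows downward; lengths in m; the calibration is good to about 2 mm. A picture is of the moment at which its call begins: read the wrist's pose just before it. calibration takes no time and is no camera call; for the wrist camera it gives the pose at the moment of the call.
- r.job_done(): hands the job in; it is judged then, once.
The state is a dict: "time": time; "joint_positions": joint angles; "dq": joint speeds; "tau": joint torques, N m; "ee_pos": TCP position; "orientation": TCP orientation; "force": force on the tool from outside, world axes, zero at the start; "torque": the same for the moment, N m; "finger_gap": opening from 0.0 (shut) to 1.0 (fully open); "gripper_force": force on a finger pad.
Only numpy, scipy, OpenCV 4.12 (cv2) and the standard library are available. Lean on these libraries where they do the work, as an engineer would, in place of code of your own. Each camera call takes 0.05 s, during which the arm holds its last target. There are 200 camera calls.

## Task

Take the crumb tray out of the slatted cheese board so that it can be wiped: it is caught behind the lip at the front and its back edge is hooked under a keeper, so lift and tilt its front until it clears the lip, draw it out through the window and set it down flat on the worktop, clear of the board. Be gentle: do not drag, lift or jolt the board, leave the cheese on it and leave the things round it where they are.

Things in the scene. Friction and masses are not known exactly. Their poses are not given: they have to be found in the camera images.
- board: Slatted wooden cutting board on an open steel stand: 206 mm wide (y), 128 deep (x), 109 high, 2.3 to 3.1 kg, loose on four rubber feet. Origin under its middle (3 mm in front), on the worktop; z up. Its front with the tray window faces its own -x: the tray leaves that way. The worktop straight in front of the window is free for the tray. Slats hide the pan; only its handle stands out.
- window_sill (a point): Middle of the front plate (4 mm thick, its face across board x, 58 mm in front of the board's origin), at the height of the shelf that the tray stands on (10 mm). Window 136 mm wide, 36 mm high. The plate is clamped through slotted holes: its lip (the window's lower edge) is 7 to 25 mm above this point, different every time and not measured, so it must be felt. Two thumb screws, 8 mm proud.
- keeper (a point): Middle of the underside of the fixed keeper strip inside the back of the board (110 mm wide, 20 deep, 46 mm above the worktop). The tray's rear tongue reaches 8 to 10 mm under it with 4 mm of play above, so the tray cannot be lifted level; the back sheet is 10 to 12 mm behind the tongue.
- crumb_tray: Loose aluminium tray, 0.16 to 0.28 kg: pan 89 mm (x) by 118 (y), 32 high, with a rear tongue (12 mm long, 90 wide, 29 to 32 mm up) at its +x end and a handle at its -x end. Origin under the pan's centre; axes as the board's at the start, when it stands level on the shelf, its front wall 2 to 4 mm behind the lip. It passes the window with 4 mm of play.
- tray_grip (a point): Centre of the tray's black upright grip plate: 8 mm thick (tray x), 68 wide (y), 36 high; 114.5 mm in front of the tray's origin and 32 mm above its underside. Two flat arms 8 mm wide, 54 mm apart between centres, 28 to 32 mm above the underside, join it to the top of the pan through the window; fingers fit down between the arms. It stands about 63 mm in front of the front plate.
- cheese_on_board: Wedge of white cheese lying on the board, 64 x 88 x 48 mm, origin at its underside. Stays there.
- olive_dish: Small dish of olives, 69 mm across, 34 high, beside the work; origin at its underside. Stays there.

How it is judged:
By the outcome, as a careful person would: the job done as asked, in the order asked, and still so for the second after the job is handed in, with the robot touching nothing.
It also fails if it takes over 58 s, if anything falls off the work surface, if the arm or the gripper's body presses on something with over 40 N, if the wrist force passes 120 N, or if a joint passes its speed limit or range.

## Working session

There is one attempt and no reset: what is moved stays moved. The work goes in short steps, Python scripts to look and compute and a shell command to move; the robot and the scene stay as the last step left them, time stands still between calls to the robot, and variables do not carry over. Pictures are saved under pics/ and viewed, at most 10 in all, crops included, and the job is handed in when it is done.

```bash
mkdir -p pics; ls
python3 - <<'E'
from station import r
import cv2
print(r.state()); print(r.grip_depth)
for n in("scene","top"):
    im=r.capture(n); cv2.imwrite(f"pics/{n}0.png",im[:,:,::-1]); c=r.calibration(n);print(n,c)
E
```

```text
pics
{'time': 0.0, 'joint_positions': array([-1.37089926,  0.38425034,  0.01638553,  1.37118823, -0.00626567,
        1.38823852, -0.04651742]), 'dq': array([ 0.00172994, -0.00159291,  0.00015378,  0.00063094, -0.00141697,
       -0.00061934,  0.00090664]), 'tau': array([-5.71169512e-04, -6.27603078e+01,  8.44034068e-01, -3.71815574e+01,
        1.65160355e-02,  1.43774244e-02,  4.73078387e-05]), 'ee_pos': array([0.16220141, 0.60298991, 0.20845602]), 'orientation': array([ 1.31000029e-01,  9.91381843e-01, -1.01274958e-03, -9.47334430e-05]), 'force': array([-0.45951421, -0.48823489, -0.59056282]), 'torque': array([-0.02872972, -0.00190205, -0.03474006]), 'gripper_force': 0.0, 'finger_gap': 0.9998417027010867}
0.0187
scene {'fx': 501.76851509824235, 'fy': 501.76851509824235, 'cx': 274.97928274473344, 'cy': 219.94125812528162, 'cam_to_world': array([[ 0.78467997, -0.37690637,  0.49215742,  0.19522722],
       [-0.61961219, -0.50110632,  0.6041301 , -0.07324846],
       [ 0.01892271, -0.77899553, -0.62674388,  0.63739073],
       [ 0.        ,  0.        ,  0.        ,  1.        ]])}
top {'fx': 397.04762737037515, 'fy': 397.04762737037515, 'cx': 282.14775317800564, 'cy': 206.48412409338897, 'cam_to_world': array([[-0.0286625 , -0.99878524,  0.04008125,  0.54839924],
       [-0.99953601,  0.02905136,  0.00915302,  0.43477975],
       [-0.01030632, -0.0398003 , -0.9991545 ,  0.95218857],
       [ 0.        ,  0.        ,  0.        ,  1.        ]])}
```

View pics/scene0.png

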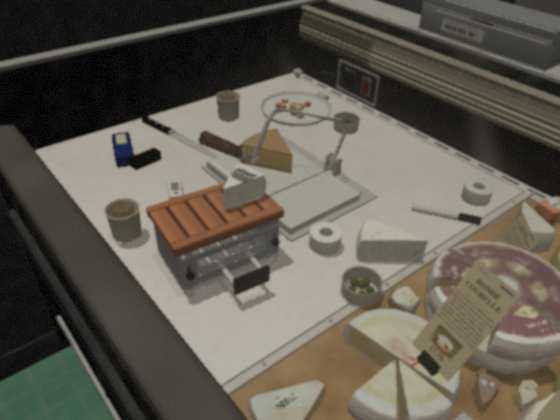

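View pics/top0.png

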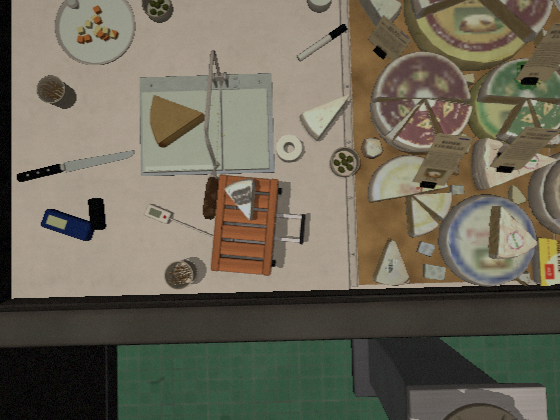

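The scene view shows the board with its orange top and the black grip at (250,280). In the top view the grip is the dark bar near (302,228), the orange top spans about (212..277, 176..275), and the window faces image right (world -y). Next I'll measure these.

```bash
cat > h.py <<'E'
import numpy as np,cv2
from station import r
def ray(c,u,v,z):
    T=c["cam_to_world"]; d=T[:3,:3]@[(u-c["cx"])/c["fx"],(v-c["cy"])/c["fy"],1]
    return T[:3,3]+d*(z-T[2,3])/d[2]
def proj(c,p):
    q=np.linalg.inv(c["cam_to_world"])@[*p,1]; return c["cx"]+c["fx"]*q[0]/q[2],c["cy"]+c["fy"]*q[1]/q[2]
E
python3 - <<'E'
from h import *
for n,box,zs in(("top",(290,205,315,250),.06),("scene",(225,255,275,300),.042)):
    im=cv2.imread(f"pics/{n}0.png");c=r.calibration(n);x0,y0,x1,y1=box
    m=np.zeros(im.shape[:2],np.uint8);m[y0:y1,x0:x1]=(im[y0:y1,x0:x1].max(2)<70)*255
    k,l,s,ce=cv2.connectedComponentsWithStats(m)
    i=1+s[1:,4].argmax();mm=cv2.minAreaRect(np.argwhere(l==i)[:,::-1].astype(np.float32))
    print(n,s[i],ce[i],mm)
    print([ray(c,*p,zs).round(4) for p in cv2.boxPoints(mm)],ray(c,*mm[0],zs))
im=cv2.imread("pics/top0.png");c=r.calibration("top")
h=cv2.cvtColor(im,cv2.COLOR_BGR2HSV);m=((h[...,0]<14)&(h[...,1]>120)&(h[...,2]>70)).astype(np.uint8)
m[:, :208]=0;m[:,285:]=0;m[:170]=0;m[285:]=0
m=cv2.morphologyEx(m,cv2.MORPH_CLOSE,np.ones((9,9)))
mm=cv2.minAreaRect(np.argwhere(m)[:,::-1].astype(np.float32));print(mm)
b=[ray(c,*p,.109) for p in cv2.boxPoints(mm)];print(np.round(b,4),ray(c,*mm[0],.109),[np.linalg.norm(b[i]-b[i-1]) for i in(1,2)])
cv2.imwrite("pics/z1.png",cv2.resize(im[165:285,200:320],None,fx=5,fy=5,interpolation=2))
E
```

```text
top [300 214   5  30 109] [302.02752294 228.49541284] ((302.0827941894531, 228.5069122314453), (3.903137683868408, 29.232011795043945), 4.763641834259033)
[array([0.5015, 0.4077, 0.06  ]), array([0.5665, 0.4003, 0.06  ]), array([0.5656, 0.3916, 0.06  ]), array([0.5005, 0.399 , 0.06  ])] [0.53347703 0.39967521 0.06      ]
scene [233 266  36  28 536] [250.72201493 279.30037313] ((251.0477752685547, 279.1168212890625), (14.72461223602295, 41.313053131103516), 67.7509765625)
[array([0.5047, 0.4221, 0.042 ]), array([0.5774, 0.4134, 0.042 ]), array([0.5649, 0.3822, 0.042 ]), array([0.4948, 0.3917, 0.042 ])] [0.53473085 0.40221303 0.042     ]
((244.19491577148438, 224.51528930664062), (60.48092269897461, 95.72563171386719), 4.4846062660217285)
[[0.4525 0.5983 0.109 ]
 [0.6547 0.578  0.109 ]
 [0.6407 0.4495 0.109 ]
 [0.439  0.471  0.109 ]] [0.5462601  0.52417296 0.109     ] [np.float64(0.20324499769151178), np.float64(0.1292188370606304)]
```

View pics/z1.png

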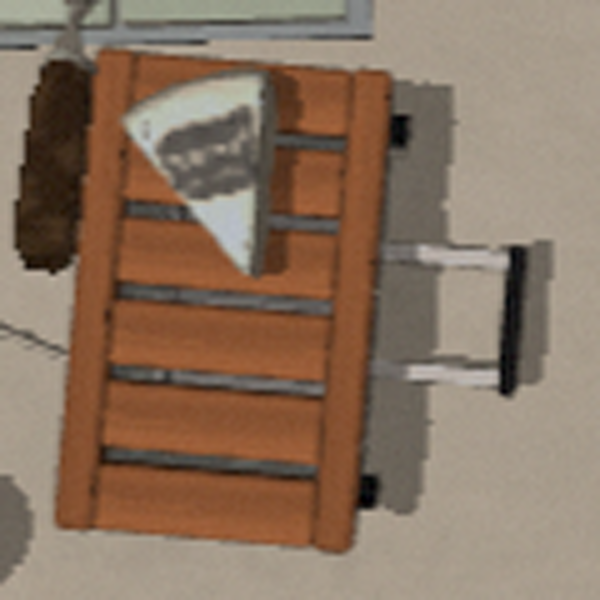

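The grip is at about (0.533, 0.400). Two views agree, and it is 62 mm from the deck edge, as expected. Board yaw is about 83.9°, so the tool must turn +9° about z. I'll go above it.

```bash
python3 -m inch '1 -.55 0 0 0 .125 0;1 -.55 0 0 0 .125 0;1 -.55 0 0 0 .125 0;1 -.55 0 0 0 .125 0;1 -.55 0 0 0 .125 0;1 -.55 0 0 0 .125 0;1 -.55 0 0 0 .125 0;1 -.55 0 0 0 .125 0;1 -.55 0 0 0 .125 0;1 -.55 0 0 0 .125 0;1 -.55 0 0 0 .125 0;1 -.55 0 0 0 .125 0' 40
python3 -m inch '.95 -.5 -.3 0 0 0 0;.95 -.5 -.3 0 0 0 0;.95 -.5 -.3 0 0 0 0;0 0 -.3 0 0 0 0;0 0 0 0 0 0 0;0 0 0 0 0 0 0;0 0 0 0 0 0 0'
python3 - <<'E'
from h import *
s=r.state();print(s);c=r.calibration("wrist");im=r.capture("wrist");print(c["cam_to_world"],c["fx"])
cv2.imwrite("pics/w1.png",im[:,:,::-1]);print(proj(c,(.5335,.4,.06)))
sc=r.capture("scene");cv2.imwrite("pics/s1.png",cv2.resize(sc[180:310,130:290,::-1],None,fx=4.5,fy=4.5,interpolation=2))
E
```

```text
time: 1.3
ee_pos: [0.4631, 0.4377, 0.209]
orientation: [0.053, 0.999, -0.0, -0.0]
force: [1.2, -0.2, -1.5]
finger_gap: 0.502
gripper_force: 0.0
time: 2.0
ee_pos: [0.5326, 0.4024, 0.18]
orientation: [0.052, 0.999, 0.0, -0.0]
force: [-0.1, 0.5, 0.0]
finger_gap: 0.5
gripper_force: 0.0
{'time': 2.0, 'joint_positions': array([-0.80454938,  0.49200944,  0.16623752,  1.28874273, -0.0807006 ,
        1.36675395,  0.82580364]), 'dq': array([-0.00090292, -0.0029151 ,  0.00502732, -0.00221981,  0.00103975,
        0.00052596,  0.00062321]), 'tau': array([ 4.59142188e-01, -6.79545093e+01,  3.81010160e+00, -3.66080332e+01,
        3.82192887e-02,  4.06638210e-03, -6.51719252e-03]), 'ee_pos': array([0.53255875, 0.40236231, 0.18001977]), 'orientation': array([ 5.17823622e-02,  9.98658288e-01,  4.53353325e-04, -6.61569225e-05]), 'force': array([-0.07716868,  0.51936369,  0.04752022]), 'torque': array([-0.01604398,  0.03649267, -0.01707594]), 'gripper_force': 0.0, 'finger_gap': 0.5004272799958557}
[[ 1.03135697e-01  9.44515435e-01  3.11855129e-01  4.52339032e-01]
 [ 9.94667207e-01 -9.80674364e-02 -3.19362668e-02  4.10676919e-01]
 [ 4.18536110e-04  3.13485840e-01 -9.49592783e-01  3.45071849e-01]
 [ 0.00000000e+00  0.00000000e+00  0.00000000e+00  1.00000000e+00]] 366.3202710587292
(np.float64(279.5246421105141), np.float64(192.57007777186632))
```

View pics/w1.png

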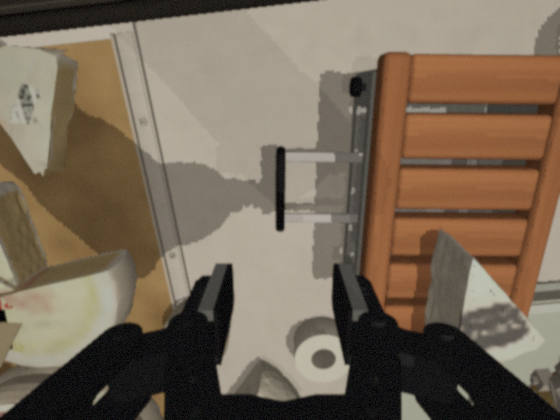

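View pics/s1.png

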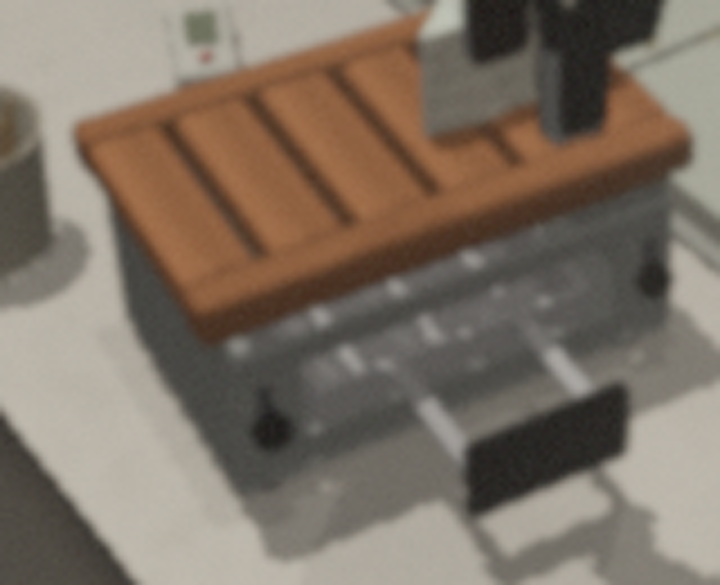

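The wrist view shows the grip bar at column 280, rows 147–231. That matches the prediction to within 3 mm, and the bar is parallel to the pads. The close scene view can't show the lip height clearly, so I'll feel for it. Descending.

```bash
python3 -m inch '0 -.08 -1 0 0 0 0;0 0 -1 0 0 0 0;0 0 -1 0 0 0 0;0 0 -1 0 0 0 0;0 0 -1 0 0 0 0;0 0 -.6 0 0 0 0;0 0 -.48 0 0 0 0;0 0 0 0 0 0 0;0 0 0 0 0 0 0'
python3 -m inch '0 0 0 0 0 0 -.3;0 0 0 0 0 0 -.5;0 0 0 0 0 0 -.6;0 0 0 0 0 0 -.7;0 0 0 0 0 0 -.8;0 0 0 0 0 0 -.9;0 0 0 0 0 0 -1;0 0 0 0 0 0 -1' 30
python3 -m inch '0 0 0 0 0 0 -1;0 0 0 0 0 0 -1;0 0 0 0 0 0 -1;0 0 0 0 0 0 -1;0 0 0 0 0 0 -1' 70
```

```text
time: 3.0
ee_pos: [0.534, 0.3995, 0.0284]
orientation: [0.053, 0.999, 0.0, 0.0]
force: [0.7, 1.3, 0.3]
finger_gap: 0.5
gripper_force: 0.0
time: 3.8
ee_pos: [0.5337, 0.3991, 0.0276]
orientation: [0.053, 0.999, 0.0, 0.0]
force: [0.3, 0.4, 0.9]
finger_gap: 0.078
gripper_force: 33.8
time: 4.3
ee_pos: [0.5337, 0.399, 0.0275]
orientation: [0.053, 0.999, -0.0, 0.0]
force: [0.9, -0.6, 0.1]
finger_gap: 0.064
gripper_force: 73.0
```

Gripped. I'll lift 1.5 mm, then tilt the front up about the rear bottom edge in small steps. The arms touching the upper window edge will show up as a force and tell me the lip height.

```bash
python3 -m inch '0 0 .06 0 0 0 -1;0 0.005 .055 -.083 .009 0 -1;0 0.005 .055 -.083 .009 0 -1;0 0.005 .055 -.083 .009 0 -1;0 0.005 .055 -.083 .009 0 -1;0 0 0 0 0 0 -1'
python3 -m inch '0 .007 .055 -.083 .009 0 -1;0 .007 .055 -.083 .009 0 -1;.001 .007 .055 -.083 .009 0 -1;0 .007 .055 -.083 .009 0 -1;0 0 0 0 0 0 -1'; python3 -c "
from station import r;print(r.state()['torque'])"
```

```text
time: 4.9
ee_pos: [0.5334, 0.4001, 0.0345]
orientation: [0.052, 0.998, -0.018, -0.001]
force: [-0.7, -1.3, -1.2]
finger_gap: 0.067
gripper_force: 72.6
time: 5.4
ee_pos: [0.5335, 0.4008, 0.0401]
orientation: [0.052, 0.998, -0.035, -0.002]
force: [-0.4, 0.3, -0.4]
finger_gap: 0.065
gripper_force: 72.6
[ 0.09741482 -0.09376569 -0.01662608]
```

```bash
python3 -m inch '.001 .01 .055 -.083 .009 0 -1;.001 .01 .055 -.083 .009 0 -1;0 0 0 0 0 0 -1;0 0 0 0 0 0 -1' | grep -E "ee_pos|force:";  python3 -c "
from station import r;print(r.state()['torque'])"; python3 -m inch '.001 .01 .055 -.083 .009 0 -1;0 0 0 0 0 0 -1;0 0 0 0 0 0 -1' | grep -E "ee_pos|force:";  python3 -c "
from station import r;print(r.state()['torque'])"
```

```text
ee_pos: [0.5336, 0.4009, 0.0427]
force: [0.1, 0.5, -1.0]
gripper_force: 72.6
[0.18736694 0.01746594 0.00157126]
ee_pos: [0.5337, 0.4011, 0.0441]
force: [-0.2, 0.5, -1.3]
gripper_force: 72.6
[ 0.09392762 -0.0184457  -0.01174196]
```

```bash
python3 -m inch '.001 .01 .055 -.083 .009 0 -1;0 0 0 0 0 0 -1;0 0 0 0 0 0 -1' | grep -E "ee_pos|force:";  python3 -c "
from station import r;print(r.state()['torque'])"; python3 -m inch '.001 .01 .055 -.083 .009 0 -1;0 0 0 0 0 0 -1;0 0 0 0 0 0 -1' | grep -E "ee_pos|force:";  python3 -c "
from station import r;print(r.state()['torque'])"
```

```text
ee_pos: [0.5337, 0.4014, 0.0455]
force: [-0.5, 0.5, -0.5]
gripper_force: 72.6
[ 0.13062667 -0.02128579  0.03117067]
ee_pos: [0.5337, 0.4017, 0.0469]
force: [0.2, 0.3, -0.6]
gripper_force: 72.6
[ 0.14259119 -0.03617785  0.01630128]
```

```bash
python3 -m inch '.001 .01 .055 -.083 .009 0 -1;0 0 0 0 0 0 -1;0 0 0 0 0 0 -1' | grep -E "ee_pos|force:";  python3 -c "
from station import r;print(r.state()['torque'])"
```

```text
ee_pos: [0.5337, 0.4019, 0.0482]
force: [0.5, 0.8, -0.9]
gripper_force: 72.6
[ 0.12240812 -0.01875713 -0.0108927 ]
```

```bash
python3 -m inch '.001 .01 .055 -.083 .009 0 -1;0 0 0 0 0 0 -1;0 0 0 0 0 0 -1' | grep -E "ee_pos|force:";  python3 -c "
from station import r;print(r.state()['torque'])"
```

```text
ee_pos: [0.5338, 0.4021, 0.0496]
force: [-0.5, -0.6, -1.3]
gripper_force: 72.6
[ 0.12337772 -0.01604772 -0.03079059]
```

```bash
python3 -m inch '.001 .012 .055 -.083 .009 0 -1;.001 .012 .055 -.083 .009 0 -1;0 0 0 0 0 0 -1;0 0 0 0 0 0 -1' | grep -E "ee_pos|force:";  python3 -c "
from station import r;print(r.state()['torque'])"
```

```text
ee_pos: [0.5338, 0.4029, 0.0523]
force: [0.3, -0.1, -1.7]
gripper_force: 72.6
[ 0.20848623 -0.06676467 -0.03132978]
```

```bash
python3 -m inch '.001 .012 .055 -.083 .009 0 -1;.001 .012 .055 -.083 .009 0 -1;0 0 0 0 0 0 -1;0 0 0 0 0 0 -1' | grep -E "ee_pos|force:";  python3 -c "
from station import r;print(r.state()['torque'])"
```

```text
ee_pos: [0.5339, 0.4034, 0.0551]
force: [0.3, -0.2, -1.2]
gripper_force: 72.6
[ 0.25462734 -0.0044814   0.05995798]
```

```bash
python3 -m inch '.001 .012 .055 -.083 .009 0 -1;0 0 0 0 0 0 -1;0 0 0 0 0 0 -1' | grep -E "ee_pos|force:";  python3 -c "
from station import r;print(r.state()['torque'])"
```

```text
ee_pos: [0.5339, 0.4036, 0.0565]
force: [-0.6, -0.5, -2.2]
gripper_force: 72.6
[ 0.26101019 -0.04418508  0.02729456]
```

```bash
python3 -m inch '.001 .013 .055 -.083 .009 0 -1;.001 .013 .055 -.083 .009 0 -1;0 0 0 0 0 0 -1;0 0 0 0 0 0 -1' | grep -E "ee_pos|force:";  python3 -c "
from station import r;print(r.state()['torque'])"
```

```text
ee_pos: [0.5339, 0.4044, 0.0592]
force: [0.4, -0.1, -1.6]
gripper_force: 72.6
[ 0.2889149   0.00869985 -0.03633298]
```

```bash
python3 -m inch '.001 .013 .055 -.083 .009 0 -1;.001 .013 .055 -.083 .009 0 -1;0 0 0 0 0 0 -1;0 0 0 0 0 0 -1' | grep -E "ee_pos|force:";  python3 -c "
from station import r;print(r.state()['torque'])"
```

```text
ee_pos: [0.5339, 0.405, 0.0619]
force: [-0.0, -0.2, -1.4]
gripper_force: 72.6
[ 0.25536142 -0.06575819  0.0031604 ]
```

```bash
python3 -m inch '.001 .013 .055 -.083 .009 0 -1;0 0 0 0 0 0 -1;0 0 0 0 0 0 -1' | grep -E "ee_pos|force:";  python3 -c "
from station import r;print(r.state()['torque'])"
```

```text
ee_pos: [0.534, 0.4052, 0.0633]
force: [0.6, -0.0, -1.4]
gripper_force: 72.6
[ 0.2556286  -0.07081261  0.00300299]
```

```bash
python3 -m inch '.001 .013 .055 -.083 .009 0 -1;.001 .013 .055 -.083 .009 0 -1;0 0 0 0 0 0 -1;0 0 0 0 0 0 -1' | grep -E "ee_pos|force:";  python3 -c "
from station import r;print(r.state()['torque'])"
```

```text
ee_pos: [0.5341, 0.406, 0.0661]
force: [-0.5, 0.1, -1.2]
gripper_force: 72.6
[ 0.2596608  -0.00061701  0.00142453]
```

```bash
python3 -m inch '.001 .013 .055 -.083 .009 0 -1;0 0 0 0 0 0 -1;0 0 0 0 0 0 -1' | grep -E "ee_pos|force:";  python3 -c "
from station import r;print(r.state()['torque'])"
```

```text
ee_pos: [0.5341, 0.4057, 0.067]
force: [1.0, -1.1, -4.9]
gripper_force: 72.1
[ 0.27382093 -0.28751826  0.12529846]
```

Contact: a downward force step at about 14° tilt. If it's the arms on the window's upper edge, the lip is about 19 mm. I'll ease back 1° and look.

```bash
python3 -m inch '-.001 -.013 -.055 .083 -.009 0 -1;-.001 -.013 -.055 .083 -.009 0 -1;0 0 0 0 0 0 -1;0 0 0 0 0 0 -1' | grep -E "ee_pos|force:"
python3 - <<'E'
from h import *
sc=r.capture("scene");cv2.imwrite("pics/s2.png",cv2.resize(sc[170:310,130:310,::-1],None,fx=4.2,fy=4.2,interpolation=2))
print(r.state()['torque'])
E
```

```text
ee_pos: [0.5341, 0.4055, 0.0651]
force: [0.3, -0.4, -0.7]
gripper_force: 72.6
[ 0.05259548 -0.02428157  0.02609852]
```

View pics/s2.png

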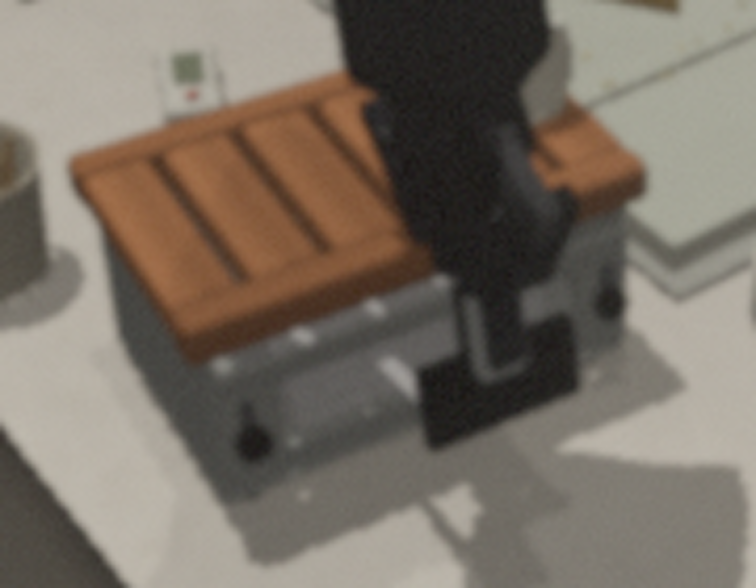

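The tool holds the handle, clear of the deck and the cheese. I'll draw it forward gently, first level, then along the tray's slope.

```bash
python3 -m inch '-.004 -.04 0 0 0 0 -1;-.004 -.04 0 0 0 0 -1;-.004 -.04 0 0 0 0 -1;-.004 -.04 .01 0 0 0 -1;0 0 0 0 0 0 -1;0 0 0 0 0 0 -1' | grep -E "ee_pos|force:";  python3 -c "
from station import r;print(r.state()['torque'])"
```

```text
ee_pos: [0.5337, 0.4012, 0.065]
force: [-0.1, -0.1, -0.7]
gripper_force: 72.6
[ 0.07310883  0.00220883 -0.05311878]
```

```bash
python3 -m inch '-.004 -.04 .01 0 0 0 -1;-.004 -.04 .01 0 0 0 -1;0 0 0 0 0 0 -1;0 0 0 0 0 0 -1' | grep -E "ee_pos|force:";  python3 -c "
from station import r;print(r.state()['torque'])"
```

```text
ee_pos: [0.5335, 0.3994, 0.0656]
force: [-0.8, -1.6, -1.7]
gripper_force: 72.6
[ 0.12989156 -0.01119159  0.06540999]
```

```bash
python3 -m inch '-.004 -.04 .01 0 0 0 -1;-.004 -.04 .01 0 0 0 -1;-.004 -.04 .01 0 0 0 -1;0 0 0 0 0 0 -1;0 0 0 0 0 0 -1' | grep -E "ee_pos|force:";  python3 -c "
from station import r;print(r.state()['torque'])"
```

```text
ee_pos: [0.5332, 0.3963, 0.0663]
force: [0.6, -0.2, -1.1]
gripper_force: 72.6
[ 0.09114389 -0.03437956 -0.02314964]
```

```bash
python3 -m inch '-.004 -.04 .01 0 0 0 -1;-.004 -.04 .01 0 0 0 -1;-.004 -.04 .01 0 0 0 -1;0 0 0 0 0 0 -1;0 0 0 0 0 0 -1' | grep -E "ee_pos|force:";  python3 -c "
from station import r;print(r.state()['torque'])"
```

```text
ee_pos: [0.5329, 0.3933, 0.0671]
force: [0.7, 0.5, -1.0]
gripper_force: 72.6
[ 0.19997594 -0.00079654 -0.02818055]
```

```bash
python3 -m inch '-.008 -.08 .02 0 0 0 -1;-.008 -.08 .02 0 0 0 -1;0 0 0 0 0 0 -1;0 0 0 0 0 0 -1' | grep -E "ee_pos|force:";  python3 -c "
from station import r;print(r.state()['torque'])"
```

```text
ee_pos: [0.5326, 0.3892, 0.0681]
force: [0.2, -0.8, -0.5]
gripper_force: 72.6
[ 0.14481477 -0.01426914  0.00894723]
```

```bash
python3 -m inch '-.008 -.08 .02 0 0 0 -1;-.008 -.08 .02 0 0 0 -1;0 0 0 0 0 0 -1;0 0 0 0 0 0 -1' | grep -E "ee_pos|force:";  python3 -c "
from station import r;print(r.state()['torque'])"
```

```text
ee_pos: [0.5321, 0.3852, 0.0691]
force: [-0.3, -0.1, -1.6]
gripper_force: 72.6
[ 0.12738442 -0.04300311 -0.0072554 ]
```

The tongue is out from under the keeper by my estimate. I'll level the tray now, pivoting at the plate and still drawing slowly.

```bash
python3 -m inch '-.005 -.044 -.092 .249 -.027 0 -1;-.005 -.044 -.092 .249 -.027 0 -1;0 0 0 0 0 0 -1;0 0 0 0 0 0 -1' | grep -E "ee_pos|force:";  python3 -c "
from station import r;print(r.state()['torque'])"
```

```text
ee_pos: [0.5319, 0.383, 0.0646]
force: [0.1, -0.2, -1.6]
gripper_force: 72.6
[ 0.09571915 -0.06837633 -0.03472908]
```

```bash
python3 -m inch '-.005 -.044 -.091 .249 -.027 0 -1;-.005 -.044 -.09 .249 -.027 0 -1;0 0 0 0 0 0 -1;0 0 0 0 0 0 -1' | grep -E "ee_pos|force:";  python3 -c "
from station import r;print(r.state()['torque'])"
```

```text
ee_pos: [0.5316, 0.3811, 0.0601]
force: [-0.6, -0.9, -0.8]
gripper_force: 72.6
[-0.02479304 -0.03221659 -0.03983292]
```

```bash
python3 -m inch '-.005 -.044 -.088 .249 -.027 0 -1;-.005 -.044 -.088 .249 -.027 0 -1;0 0 0 0 0 0 -1;0 0 0 0 0 0 -1' | grep -E "ee_pos|force:";  python3 -c "
from station import r;print(r.state()['torque'])"
```

```text
ee_pos: [0.5313, 0.3789, 0.0556]
force: [0.1, -0.6, -1.1]
gripper_force: 72.6
[-0.18847483 -0.04022012 -0.00189246]
```

```bash
python3 -m inch '-.005 -.044 -.088 .249 -.027 0 -1;-.005 -.044 -.088 .249 -.027 0 -1;0 0 0 0 0 0 -1;0 0 0 0 0 0 -1' | grep -E "ee_pos|force:";  python3 -c "
from station import r;print(r.state()['torque'])"
```

```text
ee_pos: [0.531, 0.3768, 0.0512]
force: [0.2, -0.2, -0.4]
gripper_force: 72.6
[-0.21235399 -0.01784421 -0.03729756]
```

```bash
python3 -m inch '-.005 -.044 -.088 .249 -.027 0 -1;0 0 0 0 0 0 -1;0 0 0 0 0 0 -1' | grep -E "ee_pos|orie|force:";  python3 - <<'E'
from h import *
print(r.state()['torque'])
sc=r.capture("scene");cv2.imwrite("pics/s3.png",cv2.resize(sc[170:310,130:310,::-1],None,fx=4.2,fy=4.2,interpolation=2))
E
```

```text
ee_pos: [0.531, 0.3751, 0.0489]
orientation: [0.053, 0.999, 0.004, 0.0]
force: [-0.3, -0.2, -1.2]
gripper_force: 72.6
[-0.30244975 -0.01434393 -0.0495067 ]
```

View pics/s3.png

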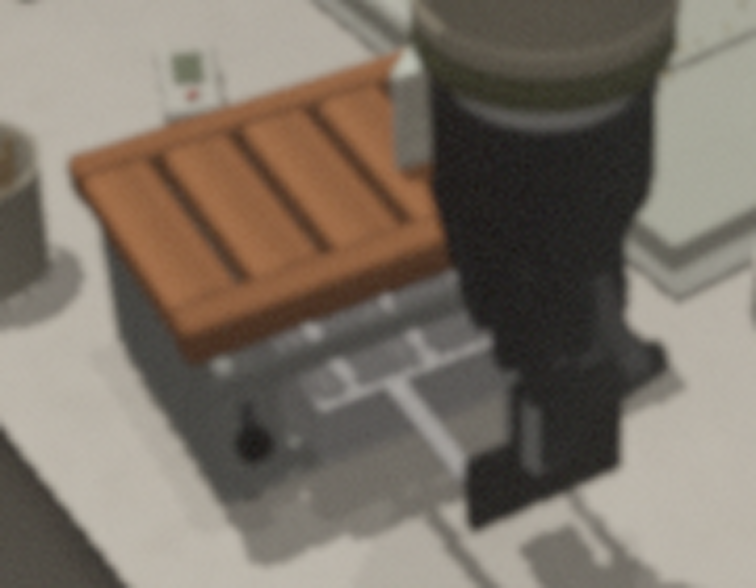

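The pan's front top edge (320,400)–(490,340) now stands outside the window, the board hasn't moved and the cheese is still in place. I'll draw the tray straight out.

```bash
python3 -m inch '-.013 -.12 0 0 0 0 -1;-.013 -.12 0 0 0 0 -1;-.013 -.12 0 0 0 0 -1;0 0 0 0 0 0 -1' | grep -E "ee_pos|force:";  python3 -c "
from station import r;print(r.state()['torque'])"
```

```text
ee_pos: [0.5301, 0.3657, 0.0489]
force: [0.2, -1.4, -0.5]
gripper_force: 72.6
[-0.25071742 -0.01358733  0.01299921]
```

```bash
python3 -m inch '-.017 -.16 0 0 0 0 -1;-.017 -.16 0 0 0 0 -1;-.017 -.16 0 0 0 0 -1;0 0 0 0 0 0 -1' | grep -E "ee_pos|force:";  python3 -c "
from station import r;print(r.state()['torque'])"
```

```text
ee_pos: [0.5288, 0.3534, 0.0489]
force: [-0.6, -0.9, -1.8]
gripper_force: 72.6
[-0.17817994  0.04663884 -0.03475957]
```

```bash
python3 -m inch '-.017 -.16 0 0 0 0 -1;-.017 -.16 0 0 0 0 -1;-.017 -.16 0 0 0 0 -1;-.017 -.16 0 0 0 0 -1;0 0 0 0 0 0 -1' | grep -E "ee_pos|force:";  python3 -c "
from station import r;print(r.state()['torque'])"
```

```text
ee_pos: [0.5271, 0.3375, 0.0489]
force: [-1.0, -0.2, -1.2]
gripper_force: 72.6
[-0.24084522  0.05608882  0.03054371]
```

```bash
python3 -m inch '-.021 -.2 0 0 0 0 -1;-.021 -.2 0 0 0 0 -1;-.021 -.2 0 0 0 0 -1;-.021 -.2 0 0 0 0 -1;0 0 0 0 0 0 -1' | grep -E "ee_pos|force:"
```

```text
ee_pos: [0.525, 0.3172, 0.0489]
force: [-0.0, -0.2, -1.1]
gripper_force: 72.6
```

```bash
python3 -m inch '-.021 -.2 0 0 0 0 -1;-.021 -.2 0 0 0 0 -1;-.021 -.2 0 0 0 0 -1;-.021 -.2 0 0 0 0 -1;-.021 -.2 0 0 0 0 -1;-.021 -.2 0 0 0 0 -1;0 0 0 0 0 0 -1' | grep -E "ee_pos|force:";  python3 - <<'E'
from h import *
s=r.state();print(s['torque'],s['time'])
sc=r.capture("scene");cv2.imwrite("pics/s4.png",cv2.resize(sc[170:370,130:410,::-1],None,fx=2.8,fy=2.8,interpolation=2))
t=r.capture("top");cv2.imwrite("pics/t4.png",cv2.resize(t[140:300,180:390,::-1],None,fx=3.6,fy=3.6,interpolation=2))
E
```

```text
ee_pos: [0.5219, 0.2873, 0.0489]
force: [0.2, 0.2, -2.2]
gripper_force: 72.5
[-0.21776812  0.0247147   0.0100697 ] 17.9
```

View pics/s4.png

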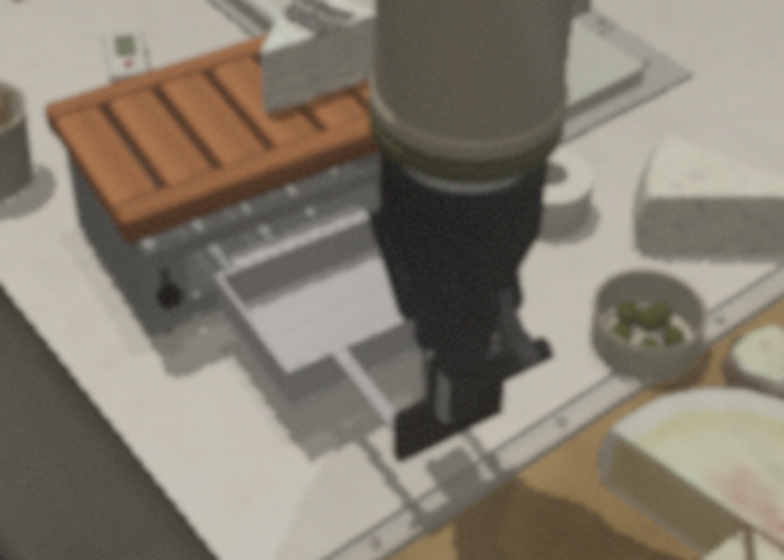

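View pics/t4.png

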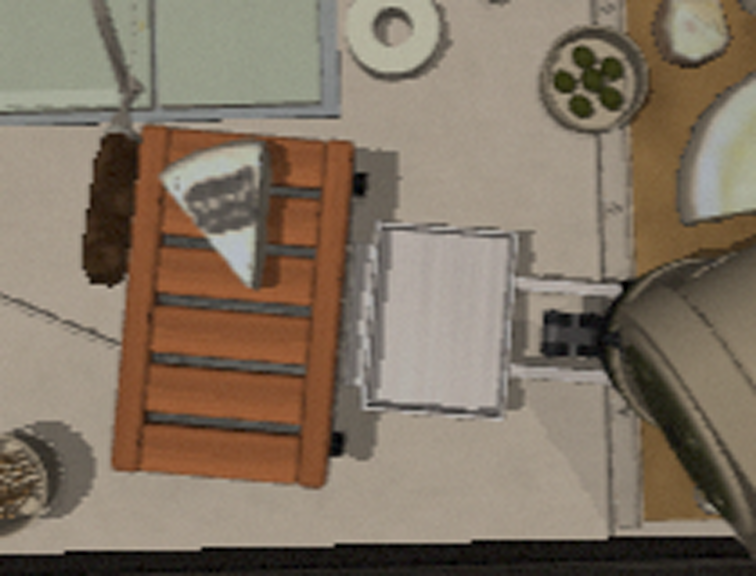

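The pan is fully out in front of the window, and its tongue is just past the deck edge (top crop, col ~362 against 340). Board, cheese and dish haven't moved. I'll draw 20 mm more, then lower.

```bash
python3 -m inch '-.021 -.2 0 0 0 0 -1;-.021 -.2 0 0 0 0 -1;-.021 -.2 0 0 0 0 -1;-.021 -.2 0 0 0 0 -1;0 0 0 0 0 0 -1;0 0 -.2 0 0 0 -1;0 0 -.2 0 0 0 -1;0 0 -.2 0 0 0 -1;0 0 -.2 0 0 0 -1;0 0 -.2 0 0 0 -1;0 0 0 0 0 0 -1;0 0 0 0 0 0 -1' | grep -E "ee_pos|force:";  python3 -c "
from station import r;print(r.state()['torque'])"
```

```text
ee_pos: [0.5196, 0.2685, 0.0237]
force: [0.1, -0.3, -1.2]
gripper_force: 72.5
[-0.14997462  0.00704828  0.00325282]
```

```bash
python3 -m inch '0 0 -.06 0 0 0 -1;0 0 -.06 0 0 0 -1;0 0 0 0 0 0 -1;0 0 0 0 0 0 -1' | grep -E "ee_pos|force:";  python3 -c "
from station import r;print(r.state()['torque'])"
```

```text
ee_pos: [0.5196, 0.2686, 0.0209]
force: [-0.8, 0.2, -2.2]
gripper_force: 72.5
[-0.21199319  0.03383619  0.01856457]
```

```bash
python3 -m inch '0 0 -.04 0 0 0 -1;0 0 -.04 0 0 0 -1;0 0 0 0 0 0 -1;0 0 0 0 0 0 -1' | grep -E "ee_pos|force:";  python3 -c "
from station import r;print(r.state()['torque'])"
```

```text
ee_pos: [0.5196, 0.2686, 0.0189]
force: [-0.3, -0.5, -1.4]
gripper_force: 72.5
[-0.1716315   0.00673927  0.01884422]
```

```bash
python3 -m inch '0 0 -.04 0 0 0 -1;0 0 -.02 0 0 0 -1;0 0 0 0 0 0 -1;0 0 0 0 0 0 -1' | grep -E "ee_pos|force:";  python3 -c "
from station import r;print(r.state()['torque'])"
```

```text
ee_pos: [0.5197, 0.2684, 0.0176]
force: [-0.5, -1.7, 1.0]
gripper_force: 72.9
[-0.50926484  0.1670246   0.01526178]
```

```bash
python3 -m inch '0 0 -.04 0 0 0 -1;0 0 0 0 0 0 -1;0 0 0 0 0 0 -1' | grep -E "ee_pos|force:";  python3 -c "
from station import r;print(r.state()['torque'])"
```

```text
ee_pos: [0.5199, 0.2681, 0.0166]
force: [-0.6, -3.7, 5.2]
gripper_force: 73.3
[-0.78868733  0.2250051   0.07677778]
```

It has landed. I'll ease off 0.6 mm and open slowly to about half. (A wide opening isn't needed.)

```bash
python3 -m inch '0 0 .03 0 0 0 -1;0 0 0 0 0 0 -1' 20 | grep -E "ee_pos|force:"; python3 -m inch '0 0 0 0 0 0 -1;0 0 0 0 0 0 -.9;0 0 0 0 0 0 -.85;0 0 0 0 0 0 -.8;0 0 0 0 0 0 -.7;0 0 0 0 0 0 -.6;0 0 0 0 0 0 -.5;0 0 0 0 0 0 -.4;0 0 0 0 0 0 -.3;0 0 0 0 0 0 -.3' 20
```

```text
ee_pos: [0.5198, 0.2686, 0.0173]
force: [0.2, -2.5, 2.3]
gripper_force: 73.1
time: 21.9
ee_pos: [0.5196, 0.2686, 0.0171]
orientation: [0.053, 0.999, 0.004, 0.0]
force: [0.4, -0.2, 0.4]
finger_gap: 0.352
gripper_force: 0.0
```

```bash
python3 -m inch '0 0 .2 0 0 0 -.3;0 0 .5 0 0 0 -.3;0 0 1 0 0 0 -.3;0 0 1 0 0 0 -.3;0 0 1 0 0 0 -.3;0 0 1 0 0 0 -.3;0 0 1 0 0 0 -.3;-1 0 1 0 0 0 -.3;-1 0 .5 0 0 0 -.3;-1 0 0 0 0 0 -.3;-1 0 0 0 0 0 -.3;0 0 0 0 0 0 -.3'
python3 -m inch '-1 0 0 0 0 0 -.3;-1 0 0 0 0 0 -.3;0 0 0 0 0 0 -.3;0 0 0 0 0 0 -.3;0 0 0 0 0 0 -.3'
python3 - <<'E'
from h import *
t=r.capture("top")[:,:,::-1];s=r.capture("scene")[:,:,::-1]
cv2.imwrite("pics/t5.png",np.vstack([cv2.resize(t[150:290,190:390],(400,280)),cv2.resize(s[170:350,130:387],(400,280))]))
im=np.ascontiguousarray(t);c=r.calibration("top")
h=cv2.cvtColor(im,cv2.COLOR_BGR2HSV);m=((h[...,0]<14)&(h[...,1]>120)&(h[...,2]>70)).astype(np.uint8)
m[:, :208]=0;m[:,285:]=0;m[:170]=0;m[285:]=0
m=cv2.morphologyEx(m,cv2.MORPH_CLOSE,np.ones((9,9)))
print(cv2.minAreaRect(np.argwhere(m)[:,::-1].astype(np.float32)))
E
```

```text
time: 23.1
ee_pos: [0.4171, 0.2694, 0.1987]
orientation: [0.051, 0.999, 0.005, 0.0]
force: [0.3, 1.1, 0.6]
finger_gap: 0.352
gripper_force: 0.0
time: 23.6
ee_pos: [0.3708, 0.2683, 0.1976]
orientation: [0.053, 0.999, 0.005, 0.001]
force: [0.2, 0.4, 0.0]
finger_gap: 0.351
gripper_force: 0.0
((239.5859832763672, 224.15380859375), (69.72704315185547, 95.72563171386719), 4.48460578918457)
```

View pics/t5.png

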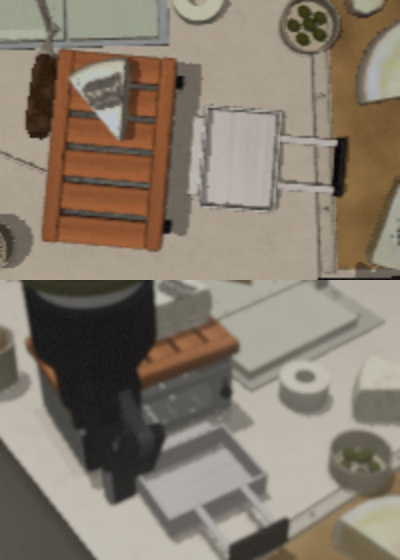

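The final view shows the tray flat on the worktop, with its tongue about 20 mm in front of the front plate. The board, cheese and dish are where they were, and the gripper is clear. Handing in.

```bash
python3 -c "
from station import r;print(r.job_done())"
```

```text
the job is handed in; nothing more can be done
None
```

The crumb tray is out and lying flat on the worktop, about 20 mm in front of the board; in the last pictures the board, cheese and dish had not moved, and I handed the job in at about 24 s (no verdict was shown).

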